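# Put the lens tube away and close the accessory chest

### The job

Lay the loose lens tube on its side in the two saddles of the open microscope accessory chest and let go of it. Then break the chest's locked lid stay by pushing its knuckle down and back through straight while the lid still stands up, take the lid by its handle and lower it gently until it is fully shut; it must not drop or slam, and the bottle, tape roll and glass dish are to stay where they are.

Things in the scene. Friction and masses are not known exactly. Their poses are not given: they have to be found in the camera images.
- chest: Grey steel accessory chest fixed to the bench, 220 (x) x 320 (y) x 95 mm tall, walls 5 mm; origin: centre of its underside; its x points to the hinge side (the robot's right and ahead). The lid (222 mm long, 12 mm thick, about 0.6 kg) stands open. Inside, a middle bay 146 mm wide (partitions 50 mm tall) holds two V saddles; at its -y end lens cans 80 mm tall, at its +y end room for the stay.
- tube_center (a point): Centre of the loose lens tube, lying on its side on the bench, free to roll; its own x runs along its axis (either way round is good). 110 mm long, about 0.25 kg: cream waist 36 mm in diameter and 70 mm long, a black collar 42 mm in diameter and 20 mm long at each end.
- cradle (a point): Where the tube's centre rests in the saddles: middle of the chest, 55 mm above the bench; its x is the direction of the lying tube. The saddles, 28 mm long, stand 45 mm before and behind it and carry the collars; the 62 mm between them is open down to 11 mm above the bench, for fingers.
- lid_hinge (a point): Middle of the lid's hinge line, on the chest's rear top edge 95 mm above the bench; hinge line along its y, its x points as the chest's.
- knuckle (a point): Centre of the dark round boss (18 mm diameter, 30 mm long along the hinge direction) on the knuckle of the lid stay: two 78 mm bars from the chest's +y wall up to the lid. Locked, it is 81 mm in front of the hinge line, 42 mm above the rim, free from front and above. It breaks rearward and down (40 degrees below level): 5 mm to straight, some 20 mm to well broken, with about 3 N.
- handle_mid (a point): Middle of the bow handle's round steel bar: 10 mm diameter, 120 mm long along the hinge direction, on the lid's outer face 185 mm from the hinge line, bar centre 40 mm off that face (53 mm off the hinge plane), so behind the lid while it stands open. The bar can turn between fingers that hold it lightly. Its own x runs along the lid to the hinge, z off the outer face.
- lid (a joint): Lid angle in rad: 0 shut, about 1.38 open on its stay. The stiff hinge holds the lid up above about 1.2 rad once the stay is broken; lower down its weight wins and, let go, it falls and slams.
- stay (a joint): Bend of the stay at its knuckle in rad: -0.12 locked over centre on its stop, 0 straight, positive broken, about 2.8 folded with the lid shut. Bent more than 0.2 it stays broken when let go. At 0.5 the lid has sunk about 0.06 rad, at 1.0 about 0.2; pushed much farther, the lid starts to fall.
- bottle: Bystander: small amber glass bottle, 44 mm in diameter, 85 mm tall, standing on the bench; origin at the centre of its underside.
- tape: Bystander: roll of tape lying flat, 96 mm across, 19 mm tall; origin at the centre of its underside.
- dish: Bystander: glass dish, 90 mm across, 30 mm tall; origin at the centre of its underside.
Not all that is in view belongs to the job. Leave any yellow look-alike of the part that bears tube_center alone.

How it is judged (in metres and radians):
On the way, in this order (a step that is already met when the one before it is completed fails the run):
1. the tube lies released in the two saddles, the lid still up on its locked stay (x of tube_center in the frame of cradle between -0.014 and 0.014 m and distance between tube_center and cradle below 0.016 m and angle between the x axis of tube_center and the x axis of cradle, either way round below 0.12 rad and contact force between the fingers and tube below 0.1 N and value of joint lid above 1.25 rad and value of joint stay below 0.1 rad), for 0.2 s.
2. the knuckle of the stay is broken (bent at least 0.2 rad past straight) with the lid still standing above 1.1 rad (value of joint stay above 0.2 rad and value of joint lid above 1.1 rad), for 0.2 s.
At the end, for the whole second after the job is handed in: The lid is fully shut (within 0.03 rad) and still, and the tube lies on its side in both saddles (centre within 16 mm of the cradle point, within 14 mm along the chest's x, axis within 0.12 rad) (value of joint lid below 0.03 rad and velocity of joint lid between -0.05 and 0.05 rad/s and x of tube_center in the frame of cradle between -0.014 and 0.014 m and distance between tube_center and cradle below 0.016 m and angle between the x axis of tube_center and the x axis of cradle, either way round below 0.12 rad); the robot touches nothing.
It fails at once if the lid drops (closes faster than 1.5 rad/s) (velocity of joint lid below -1.5 rad/s).
It fails at once if the lid slams (closes faster than 0.6 rad/s, about 0.13 m/s at its front edge, within the last 0.1 rad) (value of joint lid below 0.1 rad and velocity of joint lid below -0.6 rad/s).
It fails at once if the bottle, tape roll or dish is moved more than 25 mm (distance of any of bottle, tape, dish from where it was at the start of the episode above 0.025 m).
It also fails if it takes over 72 s, if anything falls off the work surface, if the arm or the gripper's body presses on something with over 40 N, if the wrist force passes 120 N, or if a joint passes its speed limit or range.

### The arm

A 6-joint arm with a two-finger parallel gripper is mounted at the origin on the work surface. World frame = base frame: x ahead of the robot, y to its left, z up, the work surface at z = 0. Lengths are in mm, angles in rad, forces in N, time in s.
With the tool pointing down it reaches from about 275 to 750 mm from the base axis. Payload 10.2 kg.
Tool frame: the origin (TCP) lies between the finger pads; the fingertips stand 17 mm ahead of it and the grasp point (between the pads) lies 2 mm behind it (tips_ahead is the distance from the TCP to the fingertips, in mm); z points along the fingers, y is the line along which they close (so a half turn about z gives the same grasp; the last joint's range is limited). The gripper opens to 85 mm and grips with 20 to 120 N. Pads are 22 mm wide; open, the fingers measure 114 mm over their backs; the gripper's body (76 mm by 85 mm) begins 54 mm behind the grasp point. The pads swing forward as they close: fully open they stand 13 mm farther back than shut.
Start: joints at [-1.355, 0.313, 1.498, -0, 1.331, -0.223], TCP at [223.037, -475.275, 248.294] pointing down, gripper open.
Joint ranges: [-2.94, 2.94], [-0.97, 2.17], [0.19, 2.56], [-1.23, 4.37], [0.02, 3.11], [-2.88, 2.88]. Speed limits (rad/s): [2.39, 2.39, 3.01, 3.14, 3.14, 3.14].

### API

Orientations are given as a unit quaternion [w, x, y, z].
In Python, from rig import sense, capture, finish_job, boxes_of, tips_ahead gives the robot as it stands.
- The arm moves only by the tool drive_tool, never from a script. Its argument "commands" is text: rows parted by semicolons, each of 7 numbers parted by spaces: the shift along the world's x, y, z in units of 0.1 m (1.0 is 0.1 m), then the turn, a rotation vector about the world's x, y, z in units of pi/4 rad (1.0 is pi/4 rad), then the opening in per cent of the stroke, from 0 (shut) to 100 (fully open). A call has 1 to 20 rows; each row shifts and turns the commanded pose from where the row before left it; what a row does not reach is not made up. A row lasts 1/12 s, in which the tool goes at most 41.7 mm and 7.16 degrees, less where a joint would pass 70% of its speed; a pose out of reach is approached as far as the arm can. A call with a number of a shift or a turn outside -1 to 1 is refused whole. A call with a gripper value outside its range is refused whole. The fingers move at their own pace and stop on an object; "force" is the grip in N (left out, the last holds). Time passes only in rows, so rows that do not move let the fingers close. It gives the time, the measured TCP pose, the force, the opening and the grip force at its end, in the units of the state.
- sense(): the state, without advancing time (a new reading comes with each control period).
- capture(name): name is "scene" or "top"; returns a dict with "pixels" (384x512x3 uint8, blue, green, red), "fov_y" (degrees; the focal length in pixels is half the picture's height over the tangent of half this angle, whatever the lens; pixels are square), "cx", "cy" (the principal point, pixels), "k1" (the pictures are not rectified: a ray, as slopes to the right and down, at radius r is drawn at 1 + k1 r^2 times it, then the intrinsics apply), "position" and "attitude" of the camera in the world. Camera axes: x right, y down, z forward; pixel columns grow to the right and rows downward; lengths in mm; the calibration is good to about 2 mm. A picture is of the moment at which its call begins. There is no depth.
- finish_job(): hands the job in; it is judged then, once.
Trained networks look in a picture, given as the dict that the camera call returned (one of the last four; its "shot" number tells which), for a name from the list of things; names that differ only in an ending like _2 or _b are one class to them, and where a whole thing is asked for, a point or a joint stands for the part that bears it (a point fixed in the world has none). Each returns a list of dicts, best first, with "confidence" (0 to 1); they miss things now and then, are a little off and sometimes report something else, mostly with a low value. They report only what shows in the picture. A call takes as long as a camera call. They do not tell look-alikes from the thing itself.
- boxes_of(picture, name): "position" ([column, row] in pixels, amid what is visible of it).
The state is a dict: "time_s": time; "joints": joint angles; "dq": joint speeds; "tau": joint torques, N m; "eef_pos": TCP position; "ee_rot": TCP orientation; "force": force on the tool from outside, world axes, zero at the start; "wrist_torque": the same for the moment, N m; "grip_width": opening from 0.0 (shut) to 1.0 (fully open); "grip_force": force on a finger pad.
Only numpy, scipy, OpenCV 4.12 (cv2) and the standard library are available. Lean on these libraries where they do the work, as an engineer would, in place of code of your own. Each camera call takes 0.05 s, during which the arm holds its last target. There are 200 camera calls.

## Working session

There is one attempt and no reset: what is moved stays moved. The work goes in short steps, Python scripts to look and compute and a tool call to move; the robot and the scene stay as the last step left them, time stands still between calls to the robot, and variables do not carry over. Pictures are saved under pics/ and viewed, at most 10 in all, crops included, and the job is handed in when it is done.

Besides the shell and the picture viewer there is one more tool, called by a JSON object that holds its "op" and its "data", one argument or row to a line. drive_tool: Moves the arm, as the interface text tells. Shifts and turns lie within -1 to 1; 1 stands for 0.1 m of shift or pi/4 rad of turn. Its arguments: {"type":"object","properties":{"commands":{"type":"string"},"force":{"type":"number"}},"required":["commands"]}

```bash
mkdir -p pics
cat > h.py <<'E'
import numpy as np, cv2
from scipy.spatial.transform import Rotation as R
from rig import *
def cam(p):
    f=192/np.tan(np.radians(p["fov_y"])/2)
    a=np.array(p["attitude"]); M=R.from_quat(a,scalar_first=True).as_matrix() if a.size==4 else a
    return f,M,np.array(p["position"],float)
def ray(p,uv):
    f,M,o=cam(p); d=np.array([(uv[0]-p["cx"])/f,(uv[1]-p["cy"])/f]); s=d.copy()
    for _ in range(20): s=d/(1+p["k1"]*(s@s))
    return o,M@np.r_[s,1]
def onz(p,uv,z):
    o,d=ray(p,uv); return o+d*(z-o[2])/d[2]
def proj(p,X):
    f,M,o=cam(p); c=(np.array(X)-o)@M; s=c[:2]/c[2]; s=s*(1+p["k1"]*(s@s)); return s*f+[p["cx"],p["cy"]]
def tri(ps,uvs):
    A=0;b=0
    for p,uv in zip(ps,uvs):
        o,d=ray(p,uv); d/=np.linalg.norm(d); P=np.eye(3)-np.outer(d,d); A=A+P;b=b+P@o
    return np.linalg.solve(A,b)
E
python3 - <<'E'
from h import *
print(sense()["eef_pos"])
for n in ("scene","top"):
    p=capture(n); cv2.imwrite(f"pics/{n}0.png",p["pixels"])
    print(n,p["fov_y"],p["k1"],p["position"],p["attitude"])
    for k in ["chest","tube_center","knuckle","handle_mid","lid","bottle","tape","dish","lid_hinge","cradle"]:
        try: print(k,[(np.round(b["position"]).tolist(),round(b["confidence"],2)) for b in boxes_of(p,k)][:4])
        except Exception as e: print(k,e)
E
```

```text
[ 222.98550557 -475.03100525  247.73607639]
scene 55.82357409087011 0.02443753416710889 [1273.64197636 -295.84854638  933.767914  ] [-0.33139364  0.75116999  0.52633002 -0.22113031]
chest [([218.0, 228.0], 0.89)]
tube_center [([347.0, 190.0], 0.85), ([315.0, 195.0], 0.67), ([324.0, 226.0], 0.66), ([278.0, 198.0], 0.6)]
knuckle []
handle_mid [([197.0, 206.0], 0.78)]
lid [([196.0, 206.0], 0.86), ([234.0, 247.0], 0.6)]
bottle [([357.0, 212.0], 0.83)]
tape []
dish [([358.0, 264.0], 0.57)]
lid_hinge []
cradle [([216.0, 229.0], 0.78)]
top 55.71105821093762 0.00809127956847951 [ 354.01262818   -3.38172912 1243.13315536] [-0.06492278  0.71507454 -0.69382582  0.05530983]
chest [([300.0, 200.0], 0.94)]
tube_center [([200.0, 180.0], 0.8), ([142.0, 222.0], 0.67)]
knuckle [([297.0, 152.0], 0.59)]
handle_mid [([330.0, 186.0], 0.58)]
lid [([333.0, 186.0], 0.92), ([369.0, 274.0], 0.68)]
bottle [([157.0, 182.0], 0.63)]
tape [([351.0, 285.0], 0.91)]
dish [([194.0, 131.0], 0.77)]
lid_hinge [([298.0, 201.0], 0.57)]
cradle [([300.0, 198.0], 0.84), ([334.0, 186.0], 0.56)]
```

Run:
```python
import cv2
a=cv2.imread("pics/top0.png"); cv2.imwrite("pics/v1.png",cv2.resize(a[90:330,110:430],(800,600),interpolation=2))
a=cv2.imread("pics/scene0.png"); cv2.imwrite("pics/v2.png",cv2.resize(a[120:330,120:400],(800,600),interpolation=2))
```

```text
(no output)
```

View pics/v1.png

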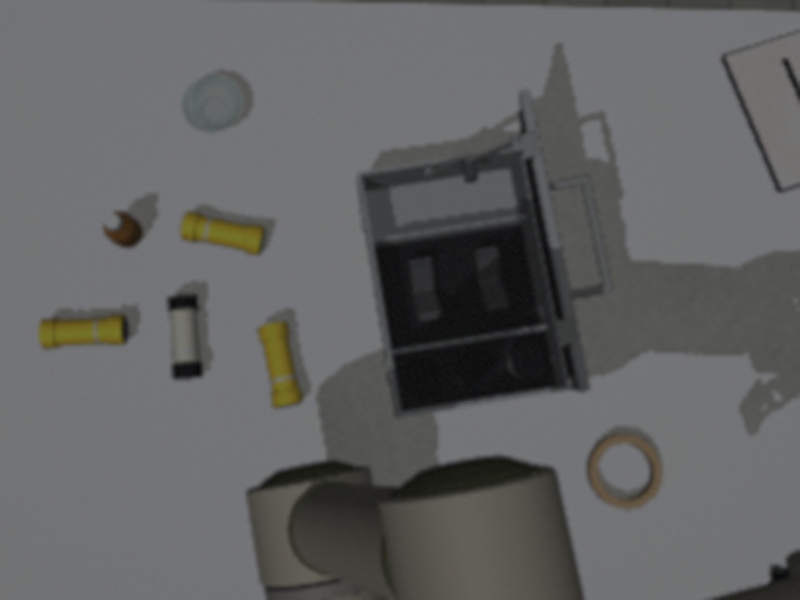

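View pics/v2.png

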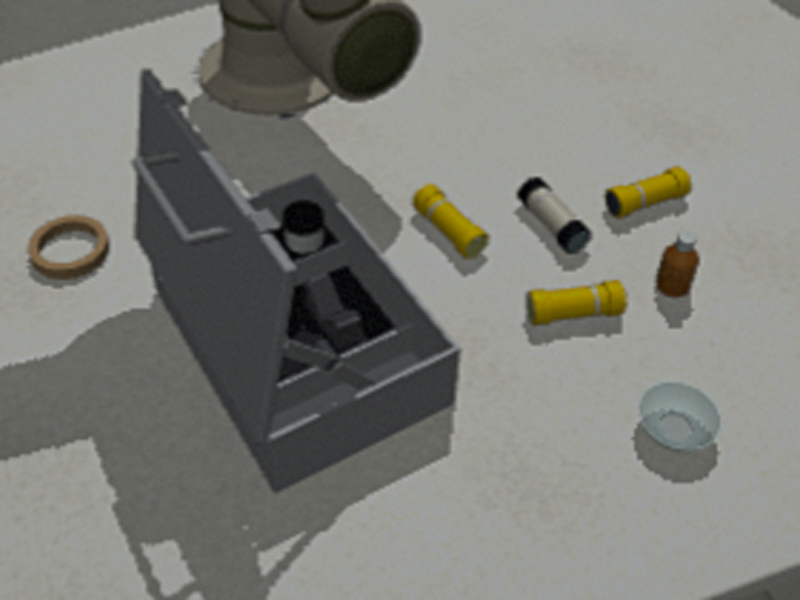

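The top view shows the cream tube at crop (185,337), about px (184,225). The yellow tubes surround it. The chest rim's front corners are at crop (360,176) and (398,412), the knuckle boss at (470,172), and the handle behind the lid.

```bash
cat >> h.py <<'E'
def v1(u,v): return (110+(u+.5)*.4-.5, 90+(v+.5)*.4-.5)
def v2(u,v): return (120+(u+.5)*.35-.5, 120+(v+.5)*.35-.5)
E
python3 - <<'E'
from h import *
t=capture("top"); s=capture("scene")
np.set_printoptions(precision=1,suppress=True)
for n,uv,z in [("tubeA",(182,296),21),("tubeB",(187,378),21),("fl",(360,176),95),("fr",(398,412),95)]: print(n,onz(t,v1(*uv),z))
A=onz(t,v1(360,176),95);B=onz(t,v1(398,412),95); print(np.linalg.norm(A-B))
print("scene corner +y front",onz(s,v2(459,350),95), "rear +y",onz(s,v2(268,438),95),"-y front",onz(s,v2(316,176),95))
print("tube scene",onz(s,v2(530,186),21),onz(s,v2(578,240),21))
print("knuckle",tri([t,s],[v1(470,172),v2(325,355)]))
for n in ["bottle","tape","dish"]:
  b=boxes_of(t,n)
  if b: print(n,onz(t,b[0]["position"],15))
# masks refine tube in top
px=t["pixels"].astype(int); g=px[200:250,172:200]
print(cv2.cvtColor(px.astype(np.uint8),cv2.COLOR_BGR2GRAY)[204:246:2,174:196])
E
```

```text
tubeA [504.2 253.8  21. ]
tubeB [394.2 240.   21. ]
fl [659.3  16.1  95. ]
fr [357.8 -40.6  95. ]
306.7534886150323
scene corner +y front [669.7  19.3  95. ] rear +y [ 706.4 -193.9   95. ] -y front [363.5 -38.9  95. ]
tube scene [395.1 243.5  21. ] [505.7 255.8  21. ]
knuckle [ 658.5 -121.9  133.1]
bottle [593.1 351.2  15. ]
tape [787.5 226.6  15. ]
dish [782.6 230.2  15. ]
[[117 117 116 117 117 117 116 113 105  95  90  89  89  88  86  87  87  87
   92 107 116 117]
 [116 117 117 117 116 114 105  92  84  85  84  85  85  85  84  86  86  88
   92 106 116 117]
 [117 116 106  94  83  71  58  47  41  43  43  41  39  39  50  74  85  86
   90 106 115 117]
 [117 113  91  57  27  17  18  17  17  15  19  14  14  15  36  69  84  88
  100 112 116 117]
 [117 115  99  65  30  17  23  30  31  32  34  34  28  22  32  62  80  90
  106 115 117 117]
 [117 116 107  85  77  85  94  98  99  97  95  88  77  64  58  71  81  88
   98 110 116 116]
 [116 116 114 106 100 105 112 115 114 112 107  99  87  73  69  81  87  87
   93 107 116 117]
 [116 117 116 111 103 105 111 114 116 113 108 101  87  75  68  79  87  8
[... 530 characters left out ...]
1 105  97  85  72  67  79  86
   86  87  96 109]
 [117 116 117 113 104  98 104 112 115 116 113 107  99  88  73  66  78  86
   87  86  91 106]
 [117 116 117 115 108  96  88  91  91  86  83  78  72  62  52  47  62  79
   86  91 101 111]
 [116 116 117 113  89  53  29  28  29  25  22  20  19  15  12  16  42  73
   87  93 106 116]
 [117 117 117 111  88  49  21  15  16  17  21  17  16  14  13  10  39  78
  100 107 113 116]
 [117 116 117 113  93  61  34  31  34  38  36  35  41  48  52  56  70  99
  114 117 116 117]
 [116 116 116 117 114 107 101 101 101 103 103 102 106 111 114 114 115 116
  116 116 116 116]
 [117 117 115 116 116 117 116 117 118 118 117 116 117 117 117 117 116 116
  117 117 116 116]]
```

```bash
cat > fit.py <<'E'
from h import *
from scipy.optimize import minimize
np.set_printoptions(precision=2,suppress=True)
def W(q,X):
    c,s=np.cos(q[2]),np.sin(q[2]); X=np.atleast_2d(X)
    return np.c_[q[0]+c*X[:,0]-s*X[:,1], q[1]+s*X[:,0]+c*X[:,1], X[:,2]]
def line(a,b,n=60): return np.array(a)+(np.array(b)-np.array(a))*np.linspace(0.02,.98,n)[:,None]
def fit(p,edges,q0,spans=(6,2)):
    g=cv2.cvtColor(p["pixels"],cv2.COLOR_BGR2GRAY).astype(np.float32)
    q=np.array(q0,float)
    for sg in (2.5,1.0):
        b=cv2.GaussianBlur(g,(0,0),sg); m=np.hypot(cv2.Sobel(b,5,1,0),cv2.Sobel(b,5,0,1)); m=np.minimum(m,np.percentile(m,97))
        def f(x):
            P=np.array([proj(p,X) for E in edges for X in W(x*[1,1,.01],E)],np.float32)
            return -cv2.remap(m,P[:,0].reshape(-1,1),P[:,1].reshape(-1,1),1).mean()
        x0=q/[1,1,.01]
        r=minimize(f,x0,method="Nelder-Mead",options=dict(initial_simplex=x0+np.array([[0,0,0],[6,0,0],[0,6,0],[0,0,3]]))); q=r.x*[1,1,.01]
    return q,r.fun
def overlay(p,lines,box,k,name):
    x0,y0,w,h=box
    im=cv2.resize(p["pixels"][y0:y0+h,x0:x0+w],None,fx=k,fy=k,interpolation=2)
    im=np.clip(im.astype(float)*1.6,0,255).astype(np.uint8)
    for L in lines:
        P=np.array([((proj(p,X)-[x0,y0]+.5)*k-.5) for X in L]).astype(int); cv2.polylines(im,[P.reshape(-1,1,2)],False,(0,255,0),1)
    return im
E
python3 - <<'E'
from fit import *
t=capture("top"); s=capture("scene")
fl,fr,bl,br=[-110,160,95],[-110,-160,95],[110,160,95],[110,-160,95]
q0=[532.8,-119,-1.385]
et=[line(fl,fr),line(fl,[70,160,95],40),line(fr,[60,-160,95],40)]
es=[line(fl,fr),line(fl,bl,40),line([-110,160,4],[105,160,4],40)]
qt,a=fit(t,et,q0); qs,b=fit(s,es,q0); print(qt,a,qs,b)
q=(qt+qs)/2
def wl(q):
    L=[line(fl,fr),line(fl,bl),line(fr,br),line(bl,br),line([-110,160,0],[110,160,0])]
    for x in(-45,45):
        for e in (-14,14): L.append(line([x+e,-20,50],[x+e,20,50]))
    k=np.array([29,123,137]); L+= [line(k-[0,15,0],k+[0,15,0])]
    th=1.38; c,sn=np.cos(th),np.sin(th)
    l=lambda r,y,d: [110-r*c+d*sn, y, 95+r*sn+d*c]
    L+=[line(l(185,-60,53),l(185,60,53)),line(l(222,-160,13),l(222,160,13)),line(l(222,-160,1),l(222,160,1))]
    return [W(q,x) for x in L]
cv2.imwrite("pics/ov1.png",overlay(t,wl(qt),(240,120,130,140),4,0))
cv2.imwrite("pics/ov2.png",overlay(s,wl(qs),(155,135,140,165),3.6,0))
i=cv2.imread("pics/ov1.png");j=cv2.imread("pics/ov2.png");h=min(len(i),len(j))
o=np.hstack([i[:h],j[:h]]);o=cv2.resize(o,None,fx=min(1,800/o.shape[1]),fy=min(1,800/o.shape[1])) 
print(o.shape);cv2.imwrite("pics/v3.png",o[:600])
E
```

```text
[ 528.36 -119.84   -1.35] -77.15292358398438 [ 534.17 -121.61   -1.39] -118.80776977539062
(438, 800, 3)
```

View pics/v3.png

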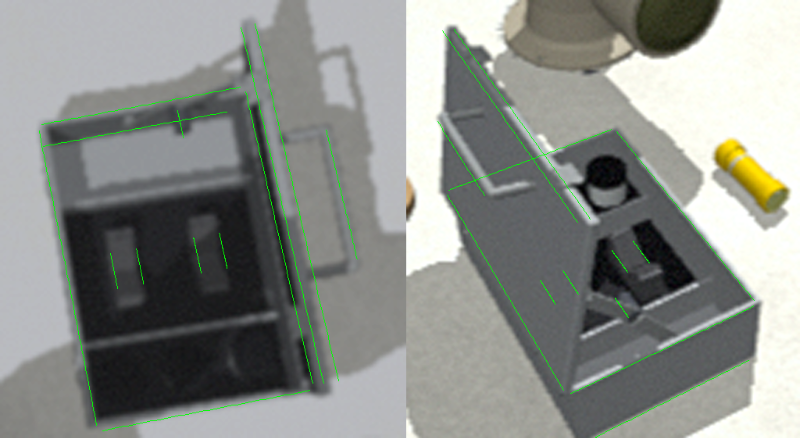

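The overlay fits the scene view closely. In the top view the yaw is slightly off, so I'll fit both views jointly and refine the tube.

Run:
```python
from fit import *
t=capture("top"); s=capture("scene")
fl,fr,bl,br=[-110,160,95],[-110,-160,95],[110,160,95],[110,-160,95]
et=[line(fl,fr),line(fl,[70,160,95],40),line(fr,[60,-160,95],40)]
es=[line(fl,fr),line(fl,bl,40),line([-110,160,4],[105,160,4],40)]
def m(p,sg):
    g=cv2.cvtColor(p["pixels"],cv2.COLOR_BGR2GRAY).astype(np.float32);b=cv2.GaussianBlur(g,(0,0),sg);m=np.hypot(cv2.Sobel(b,5,1,0),cv2.Sobel(b,5,0,1)); return np.minimum(m,np.percentile(m,97))
def sc(p,M,E,q):
    P=np.array([proj(p,X) for e in E for X in W(q,e)],np.float32); return cv2.remap(M,P[:,0].reshape(-1,1),P[:,1].reshape(-1,1),1).mean()
x0=np.array([534,-121,-138.5, -3,2.])
for sg in (1.5,1):
    A,B=m(t,sg),m(s,sg); A/=A.max();B/=B.max()
    f=lambda x:-sc(t,A,et,[x[0]+x[3],x[1]+x[4],x[2]/100])-sc(s,B,es,[x[0],x[1],x[2]/100])
    r=minimize(f,x0,method="Nelder-Mead",options=dict(initial_simplex=x0+np.vstack([np.zeros(5),np.eye(5)*4]),maxiter=1500)); x0=r.x; print(r.x,r.fun)
# tube: dark collars / tube silhouette in both views
for n,p in(("top",t),("scene",s)):
    c=proj(p,[449,247,21]); u,v=c.astype(int); g=cv2.cvtColor(p["pixels"],cv2.COLOR_BGR2GRAY)
    w=g[v-25:v+26,u-25:u+26]; ys,xs=np.where(w<45); 
    n_,lab,st,ce=cv2.connectedComponentsWithStats((w<(45 if n=="top" else 60)).astype(np.uint8))
    for k in range(1,n_):
        if st[k,4]>8: print(n,st[k],ce[k]+[u-25,v-25],onz(p,ce[k]+[u-25,v-25],24))
for k,z in(("bottle",60),("dish",15),("tape",10)):
    for p in(t,s):
        print(k,[(onz(p,b["position"],z),round(b["confidence"],2)) for b in boxes_of(p,k)][:2])
for p in(t,s): print("handle",[b["position"] for b in boxes_of(p,"handle_mid")][:1])
```

```text
[ 534.52 -121.   -137.75   -6.73    1.11] -1.6310882568359375
[ 534.09 -121.1  -137.82   -4.93   -1.88] -1.6316258907318115
top [20  9 11  6 51] [183.45 210.33] [496.37 249.47  24.  ]
top [ 1 18  2  8 15] [159.47 220.73] [458.78 328.1   24.  ]
top [22 36 11  6 55] [184.84 237.56] [405.12 239.    24.  ]
scene [14 14 10 11 42] [304.86 186.07] [404.16 237.4   24.  ]
scene [45 19  6  9 34] [334.24 190.94] [464.21 328.09  24.  ]
scene [28 29 11 12 94] [319.95 202.45] [500.33 250.06  24.  ]
bottle [(array([ 576.44, -240.49,   60.  ]), 0.72), (array([585.9 , 329.97,  60.  ]), 0.7)]
bottle [(array([635.05, 327.1 ,  60.  ]), 0.82)]
dish [(array([776.25, 231.25,  15.  ]), 0.93), (array([ 719.5 , -163.14,   15.  ]), 0.61)]
dish [(array([766.99, 243.67,  15.  ]), 0.86), (array([589.16, 346.49,  15.  ]), 0.32)]
tape [(array([ 708.72, -140.1 ,   10.  ]), 0.7)]
tape [(array([ 266.61, -354.35,   10.  ]), 0.87), (array([774.  , 244.36,  10.  ]), 0.73)]
handle [[330.4, 186.5]]
handle [[194.6, 207.0]]
```

{"op": "drive_tool", "data": {
  "commands": "0.046 0.344 0.065 0 0 -0.05 100;0.046 0.344 0.065 0 0 -0.05 100;0.046 0.344 0.065 0 0 -0.05 100;0.046 0.344 0.065 0 0 -0.05 100;0.046 0.344 0.065 0 0 -0.05 100;0.046 0.344 0.065 0 0 -0.05 100;0.046 0.344 0.065 0 0 -0.05 100;0.046 0.344 0.065 0 0 -0.05 100;0.0875 0.3125 0 0 0 0 100;0.0875 0.3125 0 0 0 0 100;0.0875 0.3125 0 0 0 0 100;0.0875 0.3125 0 0 0 0 100;0.0875 0.3125 0 0 0 0 100;0.0875 0.3125 0 0 0 0 100;0.0875 0.3125 0 0 0 0 100;0.0875 0.3125 0 0 0 0 100;0.15 0.246 -0.1 0 0 0 100;0.15 0.246 -0.1 0 0 0 100;0.15 0.246 -0.1 0 0 0 100;0.15 0.246 -0.1 0 0 0 100"
}}

```text
time_s: 3.62
eef_pos: [390.3, 150.0, 259.9]
ee_rot: [0.0, 0.998, 0.063, 0.0]
force: [-0.3, -0.5, 0.6]
grip_width: 1.005
grip_force: 0.0
```

```bash
python3 -c "
from h import *
st()"
```

```text
3.62 [390.3 150.  259.9] ytool ang -1.446 z [ 0.001 -0.    -1.   ] j [ 0.09  0.06  1.77 -0.    1.31  1.53] F [-0.3 -0.5  0.6] 1.005 0.0
```

{"op": "drive_tool", "data": {
  "commands": "0.12 0.194 -0.2 0 0 0 100;0.12 0.194 -0.2 0 0 0 100;0.12 0.194 -0.2 0 0 0 100;0.12 0.194 -0.2 0 0 0 100;0.12 0.194 -0.2 0 0 0 100;0 0 -0.2 0 0 0 100;0 0 -0.2 0 0 0 100;0 0 0 0 0 0 100"
}}

```text
time_s: 4.28
eef_pos: [448.1, 245.0, 116.9]
ee_rot: [0.001, 0.998, 0.062, -0.003]
force: [-1.0, -0.2, -0.8]
grip_width: 0.998
grip_force: 0.0
```

Run:
```python
from h import *
st()
ims=[]
for n in("top","scene"):
    p=capture(n); c=proj(p,[450,247,21]).astype(int); k=8
    im=cv2.resize(p["pixels"][c[1]-32:c[1]+33,c[0]-25:c[0]+25],None,fx=k,fy=k,interpolation=2)
    for X,col in (([450.5,247,21],(0,0,255)),([450.5+55*.992,247+55*.124,21],(0,255,0)),([450.5-55*.992,247-55*.124,21],(0,255,0))):
        u=((proj(p,X)-c+[25,32]+.5)*k).astype(int); cv2.circle(im,tuple(map(int,u)),4,col,1)
    ims.append(im)
cv2.imwrite("pics/v4.png",np.hstack(ims))
```

```text
4.28 [448.1 245.  116.9] ytool ang -1.446 z [-0.006 -0.002 -1.   ] j [ 0.27  0.43  1.7  -0.    1.02  1.72] F [-1.  -0.2 -0.8] 0.998 0.0
```

View pics/v4.png

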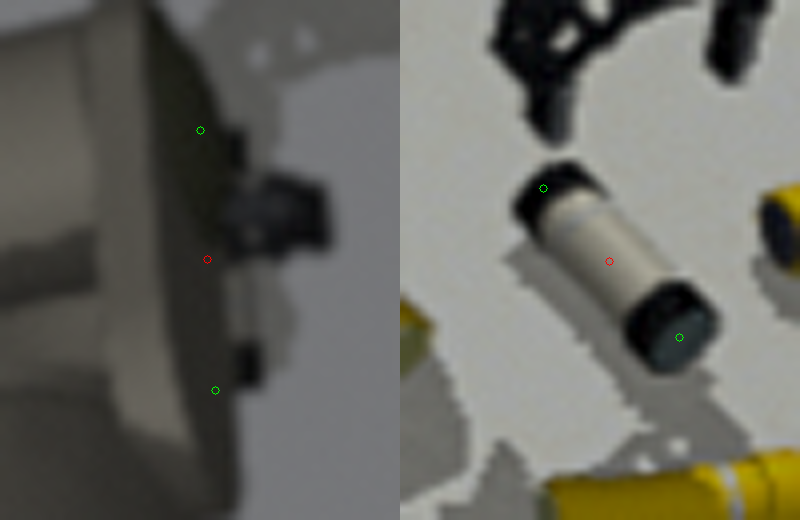

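{"op": "drive_tool", "data": {
  "commands": "0 0 -0.2 0 0 0 100;0 0 -0.2 0 0 0 100;0 0 -0.2 0 0 0 100;0 0 -0.2 0 0 0 100;0 0 -0.1 0 0 0 100;0 0 -0.08 0 0 0 100;0 0 0 0 0 0 100;0 0 0 0 0 0 100;0 0 0 0 0 0 30;0 0 0 0 0 0 30;0 0 0 0 0 0 30;0 0 0 0 0 0 30;0 0 0 0 0 0 30;0 0 0 0 0 0 30;0 0 0 0 0 0 30",
  "force": 40
}}

```text
time_s: 5.63
eef_pos: [450.1, 245.3, 22.9]
ee_rot: [-0.0, 0.998, 0.062, 0.0]
force: [-0.9, -0.4, 5.1]
grip_width: 0.407
grip_force: 39.3
```

{"op": "drive_tool", "data": {
  "commands": "0 0 0.2 0 0 0 30;0 0 0.4 0 0 0 30;0 0 0.4 0 0 0 30;0 0 0.4 0 0 0 30;0 0 0.4 0 0 0 30;0.0546 -0.245 0.0 0 0 0.139 30;0.0546 -0.245 0.0 0 0 0.139 30;0.0546 -0.245 0.0 0 0 0.139 30;0.0546 -0.245 0.0 0 0 0.139 30;0.0546 -0.245 0.0 0 0 0.139 30;0.0546 -0.245 0.0 0 0 0.139 30;0.0546 -0.245 0.0 0 0 0.139 30;0.0546 -0.245 0.0 0 0 0.139 30;0.0546 -0.245 0.0 0 0 0.139 30;0.0546 -0.245 0.0 0 0 0.139 30;0.0546 -0.245 0.0 0 0 0.139 30;0.0546 -0.245 0.0 0 0 0.139 30;0.0546 -0.245 0.0 0 0 0.139 30;0.0546 -0.245 0.0 0 0 0.139 30;0.0546 -0.245 0.0 0 0 0.139 30"
}}

```text
time_s: 7.3
eef_pos: [531.6, -123.3, 202.1]
ee_rot: [-0.0, 0.634, 0.773, -0.0]
force: [1.3, -0.7, -1.2]
grip_width: 0.407
grip_force: 40.7
```

{"op": "drive_tool", "data": {
  "commands": "0 0 0 0 0 0 30;0 0 0 0 0 0 30"
}}

```text
time_s: 7.47
eef_pos: [531.5, -122.9, 201.8]
ee_rot: [-0.001, 0.637, 0.771, -0.0]
force: [0.2, 0.7, -1.5]
grip_width: 0.407
grip_force: 40.7
```

Run:
```python
from fit import *
st()
q=[532,-121.5,-1.38]; e=np.array(sense()["eef_pos"])
L=[]
fl,fr,bl,br=[-110,160,95],[-110,-160,95],[110,160,95],[110,-160,95]
L+=[W(q,line(a,b)) for a,b in((fl,fr),(fl,bl),(fr,br))]
for x in(-45,45):
    for d in (-14,14): L.append(W(q,line([x+d,-20,50],[x+d,20,50])))
p=capture("top");a=overlay(p,L,(235,110,140,150),4,0)
p=capture("scene");b=overlay(p,L,(155,125,140,170),3.5,0)
h=min(len(a),len(b));o=np.hstack([a[:h],b[:h]]);o=cv2.resize(o,None,fx=800/o.shape[1],fy=800/o.shape[1]);cv2.imwrite("pics/v5.png",o)
```

```text
7.47 [ 531.5 -122.9  201.8] ytool ang 0.189 z [-0.  0. -1.] j [-0.44  0.4   1.5   0.    1.24 -0.63] F [ 0.2  0.7 -1.5] 0.407 40.7
```

View pics/v5.png

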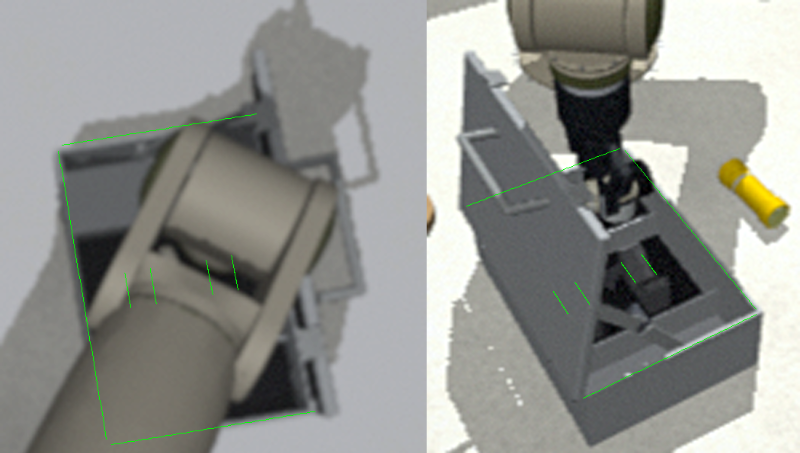

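Run:
```python
from fit import *
p=capture("scene");t=capture("top")
f=lambda u,v:np.round([155+(u-427)/2.667,125+v/2.667],1)
for z in (185,250,300,350,400,450,500): 
    x=proj(p,[531.5,-123,z]); print(z,(x-[155,125])*2.667+[427,0])
for z in(350,400,450): print(z,onz(t,[235+335/3.05,110+190/3.05],z),onz(t,[235+150/3.05,110+170/3.05],z))
q=[532,-122.5,-1.38]; print(W(q,[[68,-160,313],[68,0,313],[68,160,313]]))
```

```text
185 [597.71 201.56]
250 [594.42 157.63]
300 [591.68 121.15]
350 [588.73  82.02]
400 [585.55  39.96]
450 [582.11  -5.41]
500 [578.38 -54.5 ]
350 [ 566.36 -217.95  350.  ] [579.   -65.62 350.  ]
400 [ 554.47 -205.94  400.  ] [566.41 -62.14 400.  ]
450 [ 542.59 -193.93  450.  ] [553.81 -58.65 450.  ]
[[ 387.8  -219.61  313.  ]
 [ 544.9  -189.27  313.  ]
 [ 701.99 -158.92  313.  ]]
```

{"op": "drive_tool", "data": {
  "commands": "-0.004 0.02 0 -0.065 -0.0125 0 30;-0.004 0.02 0 -0.065 -0.0125 0 30;0 0 -0.2 0 0 0 30;0 0 -0.2 0 0 0 30;0 0 -0.2 0 0 0 30;0 0 -0.2 0 0 0 30;0 0 -0.2 0 0 0 30;0 0 -0.15 0 0 0 30;0 0 -0.1 0 0 0 30;0 0 -0.05 0 0 0 30;0 0 0 0 0 0 30;0 0 0 0 0 0 30"
}}

```text
time_s: 8.67
eef_pos: [531.3, -118.1, 73.0]
ee_rot: [0.041, 0.635, 0.77, -0.033]
force: [0.6, -0.3, -1.5]
grip_width: 0.403
grip_force: 40.8
```

```bash
python3 -c "
from h import *
st()"
```

```text
8.67 [ 531.3 -118.1   73. ] ytool ang 0.192 z [ 0.021 -0.102 -0.995] j [-0.4   0.54  1.67 -0.11  0.88 -0.52] F [ 0.6 -0.3 -1.5] 0.403 40.8
```

{"op": "drive_tool", "data": {
  "commands": "0 0 -0.04 0 0 0 30;0 0 -0.03 0 0 0 30;0 0 -0.03 0 0 0 30;0 0 0 0 0 0 30",
  "force": 20
}}

```text
time_s: 9.0
eef_pos: [530.8, -118.3, 62.2]
ee_rot: [0.04, 0.635, 0.77, -0.033]
force: [-2.3, 0.7, 1.7]
grip_width: 0.406
grip_force: 41.2
```

{"op": "drive_tool", "data": {
  "commands": "0 0 -0.02 0 0 0 30;0 0 -0.02 0 0 0 30;0 0 0 0 0 0 30"
}}

```text
time_s: 9.25
eef_pos: [530.9, -118.8, 58.6]
ee_rot: [0.04, 0.635, 0.77, -0.034]
force: [-4.2, -2.7, 5.4]
grip_width: 0.404
grip_force: 41.9
```

{"op": "drive_tool", "data": {
  "commands": "0 0 0 0 0 0 70;0 0 0 0 0 0 70;0 0 0 0 0 0 70;0 0 0 0 0 0 70;0 0 0 0 0 0 70;0 0 0 0 0 0 70"
}}

```text
time_s: 9.75
eef_pos: [531.0, -118.1, 58.3]
ee_rot: [0.04, 0.635, 0.77, -0.033]
force: [-0.2, -0.5, -0.3]
grip_width: 0.701
grip_force: 0.0
```

{"op": "drive_tool", "data": {
  "commands": "0 0 0.1 0 0 0 70;0 0 0.2 0 0 0 70;0 0 0.3 0 0 0 70;0 0 0.3 0 0 0 70;0 0 0.3 0 0 0 70;0 0 0.3 0 0 0 70;-0.2 0.2 0.3 0 0 0 30;-0.3 0.2 0.2 0 0 0 0;-0.3 0.2 0 0 0 0 0;-0.3 0.2 0 0 0 0 0;-0.3 0.2 0 0 0 0 0;0 0 0 0 0 0 0;0 0 0 0 0 0 0"
}}

```text
time_s: 10.83
eef_pos: [390.2, -17.5, 259.4]
ee_rot: [0.041, 0.635, 0.771, -0.033]
force: [0.1, -0.6, -0.0]
grip_width: 0.003
grip_force: 0.0
```

Run:
```python
from fit import *
st()
q=[532,-122.5,-1.38]
L=[W(q,line([-55,0,58],[55,0,58])),W(q,line([-110,160,95],[-110,-160,95])),W(q,line([29,108,137],[29,138,137]))]
p=capture("top");a=overlay(p,L,(235,110,140,150),3.7,0)
p=capture("scene");b=overlay(p,L,(155,125,140,150),1.95,0)
t=capture("scene"); c=overlay(t,L,(195,190,70,75),3.9,0)
r=np.vstack([b[:, :273],c[:,:273]]);h=min(len(a),len(r));o=np.hstack([a[:h],r[:h]]);print(o.shape);cv2.imwrite("pics/v6.png",o[:600,:800])
print("k",[ [ (b["position"],round(b["confidence"],2)) for b in boxes_of(p,"knuckle")][:2]])
```

```text
10.83 [390.2 -17.5 259.4] ytool ang 0.193 z [ 0.02 -0.1  -0.99] j [-0.29 -0.01  1.85 -0.1   1.25 -0.45] F [ 0.1 -0.6 -0. ] 0.003 0.0
(555, 791, 3)
k [[([236.4, 247.0], 0.47)]]
```

View pics/v6.png

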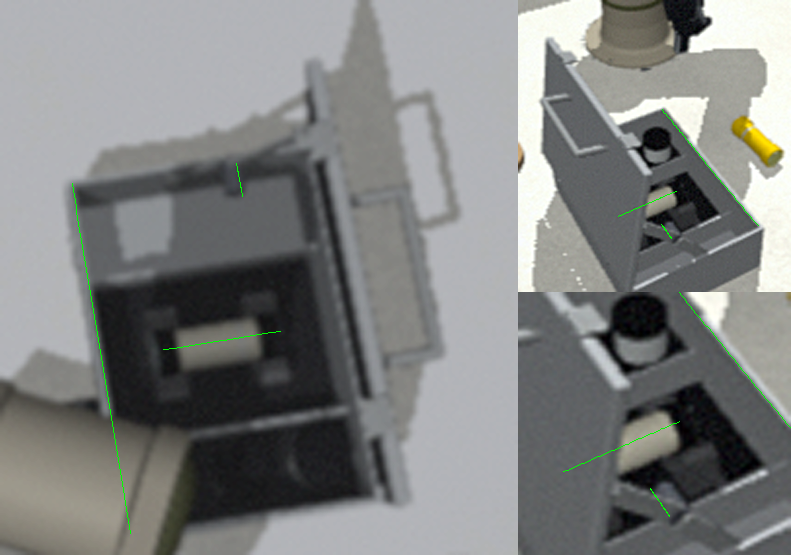

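Run:
```python
from fit import *
p=capture("top");s=capture("scene")
X=tri([p,s],[(297.9,158.0),(234.1,243)]); print(X,proj(p,X),proj(s,X))
q=[532,-122.5,-1.38];c,n=np.cos(q[2]),np.sin(q[2]); d=X[:2]-q[:2]; print("local",c*d[0]+n*d[1],-n*d[0]+c*d[1])
for z in(130,137): print(onz(p,(297.9,158.0),z),onz(s,(234.1,243),z))
im=p["pixels"][145:172,285:312]; jm=s["pixels"][230:257,220:250]
f=lambda a:cv2.resize(np.clip(a.astype(float)*1.8,0,255).astype(np.uint8),(396,396),interpolation=cv2.INTER_CUBIC)
cv2.imwrite("pics/v7.png",np.hstack([f(im),f(jm)]))
```

```text
[ 659.23 -121.03  137.63] [297.29 157.8 ] [233.38 243.01]
local 22.68654021146931 125.19886363084633
[ 660.74 -123.77  130.  ] [ 653.98 -117.43  130.  ]
[ 658.81 -123.02  137.  ] [ 659.38 -118.99  137.  ]
```

View pics/v7.png

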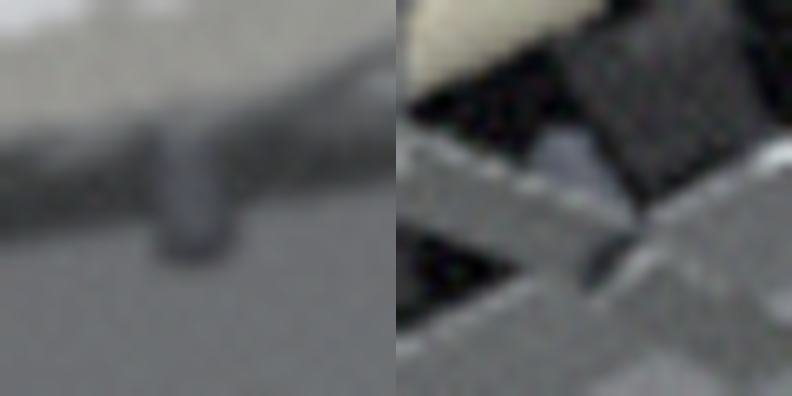

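{"op": "drive_tool", "data": {
  "commands": "0.319 -0.07 -0.05 -0.124 -0.024 0 0;0.319 -0.07 -0.05 -0.124 -0.024 0 0;0.319 -0.07 -0.05 -0.124 -0.024 0 0;0.319 -0.07 -0.05 -0.124 -0.024 0 0;0.319 -0.07 -0.05 -0.124 -0.024 0 0;0.319 -0.07 -0.05 -0.124 -0.024 0 0;0.319 -0.07 -0.05 0 0 0 0;0.319 -0.07 -0.05 0 0 0 0;0 0 0 0 0 0 0;0 0 0 0 0 0 0;0 0 0 0 0 0 0"
}}

```text
time_s: 12.05
eef_pos: [645.8, -74.3, 217.8]
ee_rot: [0.264, 0.598, 0.725, -0.218]
force: [0.4, -0.5, 0.8]
grip_width: -0.002
grip_force: 0.0
```

```bash
python3 -c "
from h import *
st()"
```

```text
12.05 [645.8 -74.3 217.8] ytool ang 0.191 z [ 0.121 -0.632 -0.766] j [-0.07  0.6   1.3  -0.75  1.16  0.02] F [ 0.4 -0.5  0.8] -0.002 0.0
```

{"op": "drive_tool", "data": {
  "commands": "0 -0.06 -0.16 0 0 0 0;0 -0.06 -0.16 0 0 0 0;0 -0.07 -0.16 0 0 0 0;0 0 0 0 0 0 0;0.004 -0.023 -0.019 0 0 0 0;0.004 -0.023 -0.019 0 0 0 0;0.004 -0.023 -0.019 0 0 0 0;0.004 -0.023 -0.019 0 0 0 0;0 0 0 0 0 0 0"
}}

```text
time_s: 12.8
eef_pos: [647.7, -102.7, 162.8]
ee_rot: [0.264, 0.598, 0.725, -0.218]
force: [-0.1, -0.0, -0.8]
grip_width: 0.001
grip_force: 0.0
```

{"op": "drive_tool", "data": {
  "commands": "0.004 -0.023 -0.019 0 0 0 0;0.004 -0.023 -0.019 0 0 0 0;0 0 0 0 0 0 0"
}}

```text
time_s: 13.05
eef_pos: [648.4, -107.4, 158.5]
ee_rot: [0.264, 0.598, 0.725, -0.218]
force: [0.0, -0.1, -0.4]
grip_width: 0.001
grip_force: 0.0
```

{"op": "drive_tool", "data": {
  "commands": "0.004 -0.023 -0.019 0 0 0 0;0.004 -0.023 -0.019 0 0 0 0;0 0 0 0 0 0 0"
}}

```text
time_s: 13.3
eef_pos: [649.6, -112.1, 155.3]
ee_rot: [0.264, 0.598, 0.725, -0.218]
force: [-0.1, 0.7, 1.0]
grip_width: -0.001
grip_force: 0.2
```

{"op": "drive_tool", "data": {
  "commands": "0.004 -0.023 -0.019 0 0 0 0;0.004 -0.023 -0.019 0 0 0 0;0 0 0 0 0 0 0"
}}

```text
time_s: 13.55
eef_pos: [650.3, -116.6, 151.1]
ee_rot: [0.264, 0.598, 0.725, -0.218]
force: [0.2, -0.4, 1.3]
grip_width: 0.004
grip_force: 0.5
```

{"op": "drive_tool", "data": {
  "commands": "0.004 -0.023 -0.019 0 0 0 0;0.004 -0.023 -0.019 0 0 0 0;0 0 0 0 0 0 0"
}}

```text
time_s: 13.8
eef_pos: [650.9, -121.1, 147.0]
ee_rot: [0.264, 0.598, 0.725, -0.218]
force: [-0.2, 0.5, 0.9]
grip_width: 0.001
grip_force: 0.3
```

Run:
```python
from fit import *
st()
s=capture("scene");t=capture("top");b=overlay(s,[],(160,135,130,140),4,0);a=overlay(t,[],(260,130,70,140),4,0)
cv2.imwrite("pics/v8.png",np.hstack([b,a[:560]]))
```

```text
13.8 [ 650.9 -121.1  147. ] ytool ang 0.191 z [ 0.12 -0.63 -0.77] j [-0.14  0.68  1.36 -0.8   1.01  0.08] F [-0.2  0.5  0.9] 0.001 0.3
```

View pics/v8.png

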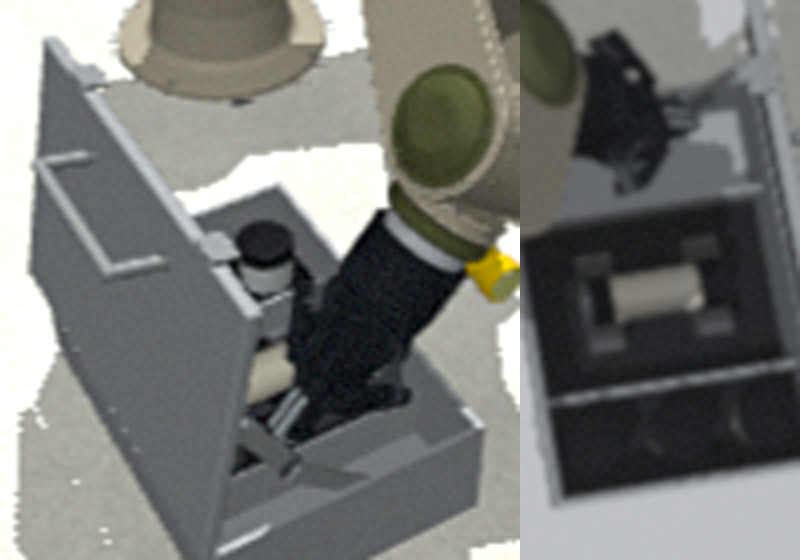

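{"op": "drive_tool", "data": {
  "commands": "0.004 -0.023 -0.019 0 0 0 0;0.004 -0.023 -0.019 0 0 0 0;0.004 -0.023 -0.019 0 0 0 0;0 0 0 0 0 0 0;0 0 0 0 0 0 0;0 0 0 0 0 0 0"
}}

```text
time_s: 14.4
eef_pos: [652.1, -127.9, 141.8]
ee_rot: [0.264, 0.598, 0.725, -0.218]
force: [-0.0, 0.5, 1.1]
grip_width: 0.003
grip_force: 0.0
```

Run:
```python
from fit import *
st()
t=capture("top");s=capture("scene")
# lid angle: fit free edge (inner/outer) in scene, using strong edge of lid outline
q=[533,-122,-1.38]
g=cv2.GaussianBlur(cv2.cvtColor(s["pixels"],cv2.COLOR_BGR2GRAY).astype(np.float32),(0,0),1);m=np.hypot(cv2.Sobel(g,5,1,0),cv2.Sobel(g,5,0,1))
best=[]
for th in np.arange(1.0,1.45,.01):
    c,n=np.cos(th),np.sin(th); l=lambda r,y,d:[110-r*c+d*n,y,95+r*n+d*c]
    P=np.array([proj(s,X) for e in(line(l(222,-160,13),l(222,160,13)),line(l(60,160,13),l(222,160,13))) for X in W(q,e)],np.float32)
    best.append((cv2.remap(m,P[:,:1].copy(),P[:,1:].copy(),1).mean(),round(th,2)))
print(sorted(best)[::-1][:5])
```

```text
14.4 [ 652.1 -127.9  141.8] ytool ang 0.191 z [ 0.12 -0.63 -0.77] j [-0.15  0.68  1.36 -0.81  1.    0.08] F [-0.   0.5  1.1] 0.003 0.0
[(np.float32(61.357365), np.float64(1.21)), (np.float32(60.9691), np.float64(1.2)), (np.float32(60.295433), np.float64(1.17)), (np.float32(60.271526), np.float64(1.27)), (np.float32(59.84834), np.float64(1.18))]
```

{"op": "drive_tool", "data": {
  "commands": "-0.01 0.06 0.08 0 0 0 0;-0.03 0.15 0.2 0 0 0 0;-0.03 0.15 0.2 0 0 0 0;-0.05 0.15 0.3 0 0 0 0;-0.1 0.2 0.3 0 0 0 0;-0.1 0.2 0.3 0 0 0 0;-0.1 0.2 0.3 0 0 0 0;-0.1 0.2 0.3 0 0 0 0"
}}

```text
time_s: 15.17
eef_pos: [599.1, 4.7, 342.1]
ee_rot: [0.264, 0.598, 0.725, -0.218]
force: [0.3, -0.7, -0.3]
grip_width: 0.0
grip_force: 0.0
```

```bash
cat > lid.py <<'E'
from fit import *
def lidpt(th,r,y,d,q=(533,-122,-1.38)):
    c,n=np.cos(th),np.sin(th); return W(q,[[110-r*c+d*n,y,95+r*n+d*c]])[0]
def track(s,ref="pics/scene0.png",ths=(1.38,)):
    g=cv2.imread(ref,0);now=cv2.cvtColor(s["pixels"],cv2.COLOR_BGR2GRAY)
    for y,r,d in((160,222,13),(-160,222,13),(-60,185,53),(60,185,53)):
        u=proj(s,lidpt(1.38,r,y,d)); du=(proj(s,lidpt(1.28,r,y,d))-u)
        i=np.round(u).astype(int); T=g[i[1]-6:i[1]+7,i[0]-6:i[0]+7]; S=now[i[1]-22:i[1]+23,i[0]-22:i[0]+23]
        C=cv2.matchTemplate(S,T,cv2.TM_CCOEFF_NORMED); _,v,_,l=cv2.minMaxLoc(C); sh=np.array(l)-16
        print(y,r,"shift px",sh,"score",round(v,2),"px per -0.1rad",du,"dth",round(-.1*(sh@du)/(du@du),3))
E
python3 - <<'E'
from lid import *
st(); s=capture("scene"); cv2.imwrite("pics/scene1.png",s["pixels"]); track(s)
t=capture("top"); cv2.imwrite("pics/top1.png",t["pixels"])
f=lambda p:cv2.resize(np.clip(p[228:262,215:255].astype(float)*1.8,0,255).astype(np.uint8),(400,340),interpolation=cv2.INTER_CUBIC)
f2=lambda p:cv2.resize(np.clip(p[140:174,280:320].astype(float)*1.8,0,255).astype(np.uint8),(400,340),interpolation=cv2.INTER_CUBIC)
o=np.vstack([np.hstack([f(cv2.imread("pics/scene0.png")),f(s["pixels"])]),np.hstack([f2(cv2.imread("pics/top0.png")),f2(t["pixels"])])])
cv2.imwrite("pics/v9.png",cv2.resize(o,(700,595)))
E
```

```text
15.17 [599.1   4.7 342.1] ytool ang 0.192 z [ 0.12 -0.63 -0.77] j [ 0.07  0.44  1.22 -0.7   1.42 -0.04] F [ 0.3 -0.7 -0.3] 0.0 0.0
160 222 shift px [ 6 -2] score 0.89 px per -0.1rad [ 8.43 -2.28] dth -0.072
-160 222 shift px [5 0] score 0.96 px per -0.1rad [ 7.41 -1.08] dth -0.066
-60 185 shift px [2 7] score 0.93 px per -0.1rad [ 6.71 -2.54] dth 0.008
60 185 shift px [ 6 -2] score 0.96 px per -0.1rad [ 7.11 -2.96] dth -0.082
```

View pics/v9.png

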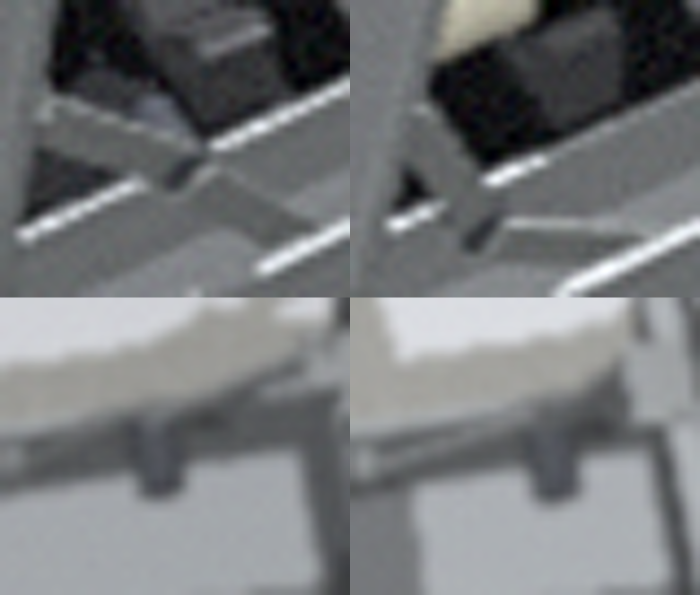

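The stay is clearly broken and the lid is at about 1.31 rad. Next is the handle.

{"op": "drive_tool", "data": {
  "commands": "0 0 0.12 0.125 0.024 0 0;0 0 0.12 0.125 0.024 0 0;0 0 0.12 0.125 0.024 0 0;0 0 0.12 0.125 0.024 0 0;0 0 0.12 0.125 0.024 0 0;0 0 0.12 0.125 0.024 0 0;0 0 0.12 0.125 0.024 0 0;-0.035 -0.183 -0.028 0 0 -0.154 36;-0.035 -0.183 -0.028 0 0 -0.154 36;-0.035 -0.183 -0.028 0 0 -0.154 36;-0.035 -0.183 -0.028 0 0 -0.154 36;-0.035 -0.183 -0.028 0 0 -0.154 36;-0.035 -0.183 -0.028 0 0 -0.154 36;-0.035 -0.183 -0.028 0 0 -0.154 36;-0.035 -0.183 -0.028 0 0 -0.154 36;-0.035 -0.183 -0.028 0 0 -0.154 36;-0.035 -0.183 -0.028 0 0 -0.154 36;-0.035 -0.183 -0.028 0 0 -0.154 36;-0.035 -0.183 -0.028 0 0 -0.154 36;-0.035 -0.183 -0.028 0 0 -0.154 36"
}}

```text
time_s: 16.93
eef_pos: [554.3, -235.4, 387.0]
ee_rot: [0.0, 0.996, 0.092, 0.0]
force: [-0.4, 0.4, 0.1]
grip_width: 0.361
grip_force: 0.0
```

{"op": "drive_tool", "data": {
  "commands": "0 0 0 0 0 0 36;0 0 0 0 0 0 36"
}}

```text
time_s: 17.1
eef_pos: [554.4, -235.0, 386.9]
ee_rot: [-0.0, 0.995, 0.095, -0.0]
force: [0.0, -0.2, -0.0]
grip_width: 0.362
grip_force: 0.0
```

Run:
```python
from lid import *
st(); s=capture("scene"); track(s)
tp=cv2.imread("pics/top1.png"); t=capture("top")
# bar position: fit bright ridge in the earlier unobstructed pictures (top1, scene1) over (th, offset)
def ridge(p,img,q):
    g=cv2.cvtColor(img,cv2.COLOR_BGR2GRAY).astype(np.float32); r=cv2.GaussianBlur(g,(0,0),.8)-cv2.GaussianBlur(g,(0,0),4)
    out=[]
    for dx in range(-16,17):
        P=np.array([proj(p,X+np.array([.19*dx,-.982*dx,0])) for X in np.linspace(lidpt(1.307,185,-50,53,q),lidpt(1.307,185,50,53,q),50)],np.float32)
        out.append((round(float(cv2.remap(r,P[:,:1].copy(),P[:,1:].copy(),1).mean()),1),dx))
    return out
for p,im in((t,tp),(s,cv2.imread("pics/scene1.png"))): print(ridge(p,im,(532,-122,-1.38)))
print(lidpt(1.307,185,0,53,(532,-122,-1.38)))
b=overlay(s,[np.linspace(lidpt(1.307,185,-60,53),lidpt(1.307,185,60,53),2)],(140,100,110,140),4,0);a=overlay(t,[],(280,120,90,140),4,0)
cv2.imwrite("pics/v10.png",np.hstack([b,a]))
```

```text
17.1 [ 554.4 -235.   386.9] ytool ang -1.38 z [-0.  0. -1.] j [-0.6   0.45  0.95  0.    1.74  0.79] F [ 0.  -0.2 -0. ] 0.362 0.0
160 222 shift px [ 7 -2] score 0.87 px per -0.1rad [ 8.43 -2.28] dth -0.083
-160 222 shift px [7 4] score 0.63 px per -0.1rad [ 7.41 -1.08] dth -0.085
-60 185 shift px [2 7] score 0.93 px per -0.1rad [ 6.71 -2.54] dth 0.008
60 185 shift px [ 5 -2] score 0.55 px per -0.1rad [ 7.11 -2.96] dth -0.07
[(-1.9, -16), (-3.8, -15), (-5.8, -14), (-7.5, -13), (-8.8, -12), (-9.6, -11), (-9.8, -10), (-9.8, -9), (-9.7, -8), (-9.7, -7), (-9.8, -6), (-9.7, -5), (-9.1, -4), (-7.8, -3), (-5.5, -2), (-2.7, -1), (0.6, 0), (3.7, 1), (6.3, 2), (8.2, 3), (9.2, 4), (9.5, 5), (9.2, 6), (8.6, 7), (7.9, 8), (7.1, 9), (6.3, 10), (5.6, 11), (4.9, 12), (4.3, 13), (3.7, 14), (3.2, 15), (2.8, 16)]
[(-6.5, -16), (-3.0, -15), (2.1, -14), (8.0, -13), (13.9, -12), (19.1, -11), (22.2, -10), (22.9, -9), (21.0, -8), (16.9, -7), (11.2, -6), (4.7, -5), (-1.5, -4), (-6.7, -3), (-10.5, -2), (-12.7, -1), (-13.8, 0), (-14.0, 1), (-13.6, 2), (-13.1, 3), (-12.3, 4), (-11.5, 5), (-10.7, 6), (-9.8, 7), (-9.0, 8), (-8.1, 9), (-7.1, 10), (-6.1, 11), (-5.2, 12), (-4.3, 13), (-3.5, 14), (-2.8, 15), (-2.2, 16)]
[ 553.42 -232.88  287.42]
```

Run:
```python
from lid import *
s=capture("scene");t=capture("top")
L=[np.linspace(lidpt(1.307,185,-60,53,(532,-122,-1.38)),lidpt(1.307,185,60,53,(532,-122,-1.38)),2)]
s1=dict(s);s1["pixels"]=cv2.imread("pics/scene1.png");t1=dict(t);t1["pixels"]=cv2.imread("pics/top1.png")
bs=(150,130,100,75);bt=(300,150,80,60)
a=np.vstack([np.hstack([overlay(s1,L,bs,4,0),overlay(s,L,bs,4,0)]),np.hstack([overlay(t1,L,bt,5,0),overlay(t,L,bt,5,0)])])
print(a.shape);cv2.imwrite("pics/v10.png",a)
```

```text
(600, 800, 3)
```

View pics/v10.png

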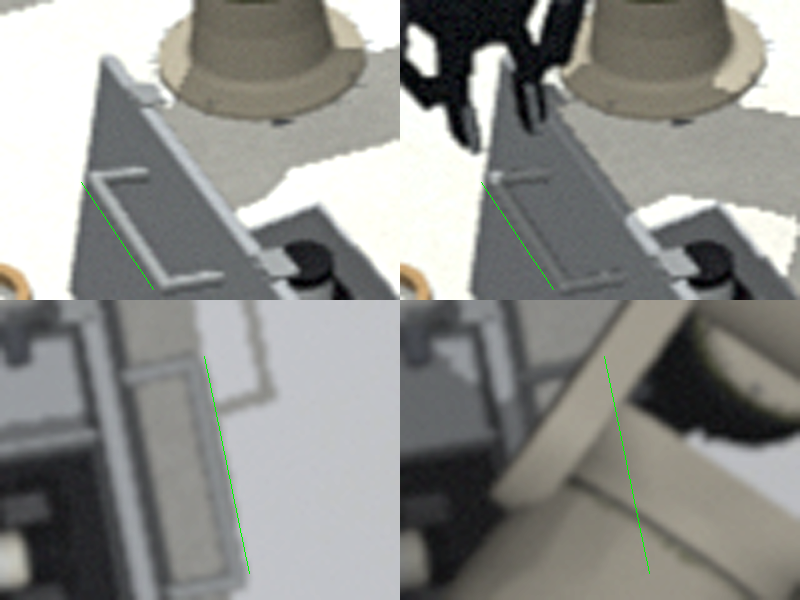

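{"op": "drive_tool", "data": {
  "commands": "-0.023 0.09 -0.1 0 0 0 36;0 0 -0.2 0 0 0 36;0 0 -0.2 0 0 0 36;0 0 -0.1 0 0 0 36;0 0 -0.1 0 0 0 36;0 0 -0.05 0 0 0 36;0 0 0 0 0 0 36"
}}

```text
time_s: 17.88
eef_pos: [552.3, -225.4, 311.8]
ee_rot: [0.0, 0.995, 0.095, -0.0]
force: [-0.3, -0.2, 0.6]
grip_width: 0.359
grip_force: 0.0
```

{"op": "drive_tool", "data": {
  "commands": "0 0 -0.09 0 0 0 36;0 0 -0.09 0 0 0 36;0 0 -0.05 0 0 0 36;0 0 -0.04 0 0 0 36;0 0 0 0 0 0 36"
}}

```text
time_s: 18.3
eef_pos: [552.1, -225.5, 284.4]
ee_rot: [-0.0, 0.996, 0.095, -0.0]
force: [-0.4, -0.7, -0.8]
grip_width: 0.36
grip_force: 0.0
```

{"op": "drive_tool", "data": {
  "commands": "0 0 0 0 0 0 25;0 0 0 0 0 0 20;0 0 0 0 0 0 16;0 0 0 0 0 0 12;0 0 0 0 0 0 8;0 0 0 0 0 0 5;0 0 0 0 0 0 5",
  "force": 20
}}

```text
time_s: 18.88
eef_pos: [552.4, -225.7, 285.8]
ee_rot: [0.001, 0.996, 0.095, 0.001]
force: [0.5, -1.0, 2.4]
grip_width: 0.102
grip_force: 19.6
```

Run:
```python
from lid import *
st(); s=capture("scene"); track(s)
```

```text
18.88 [ 552.4 -225.7  285.8] ytool ang -1.381 z [ 0. -0. -1.] j [-0.58  0.45  1.2  -0.    1.49  0.8 ] F [ 0.5 -1.   2.4] 0.102 19.6
160 222 shift px [ 7 -2] score 0.89 px per -0.1rad [ 8.43 -2.28] dth -0.083
-160 222 shift px [-8 16] score 0.72 px per -0.1rad [ 7.41 -1.08] dth 0.137
-60 185 shift px [ 1 16] score 0.93 px per -0.1rad [ 6.71 -2.54] dth 0.066
60 185 shift px [ 6 -2] score 0.52 px per -0.1rad [ 7.11 -2.96] dth -0.082
```

```bash
cat > arc.py <<'E'
import sys,numpy as np
def rows(phi0,phi1,n,grip=5,R=192.4):
    p=np.linspace(phi0,phi1,n+1); x=-R*np.cos(p); z=R*np.sin(p); dx=np.diff(x)/100;dz=np.diff(z)/100
    return ";".join(f"{.19*a:.3f} {-.982*a:.3f} {b:.3f} 0 0 0 {grip}" for a,b in zip(dx,dz))
if __name__=="__main__":
    for a,b,n in((1.55,1.45,6),(1.45,1.25,10),(1.25,0.95,14),(.95,.65,14),(.65,.40,12),(.40,.29,8),(.29,.26,4)): print(a,b,"\n",rows(a,b,n),"\n")
E
python3 arc.py
```

```text
1.55 1.45 
 -0.006 0.031 -0.001 0 0 0 5;-0.006 0.031 -0.001 0 0 0 5;-0.006 0.031 -0.002 0 0 0 5;-0.006 0.031 -0.003 0 0 0 5;-0.006 0.031 -0.003 0 0 0 5;-0.006 0.031 -0.004 0 0 0 5 

1.45 1.25 
 -0.007 0.037 -0.005 0 0 0 5;-0.007 0.037 -0.006 0 0 0 5;-0.007 0.037 -0.007 0 0 0 5;-0.007 0.037 -0.007 0 0 0 5;-0.007 0.037 -0.008 0 0 0 5;-0.007 0.037 -0.009 0 0 0 5;-0.007 0.037 -0.010 0 0 0 5;-0.007 0.036 -0.010 0 0 0 5;-0.007 0.036 -0.011 0 0 0 5;-0.007 0.036 -0.012 0 0 0 5 

1.25 0.95 
 -0.007 0.038 -0.013 0 0 0 5;-0.007 0.038 -0.014 0 0 0 5;-0.007 0.038 -0.015 0 0 0 5;-0.007 0.037 -0.016 0 0 0 5;-0.007 0.037 -0.017 0 0 0 5;-0.007 0.037 -0.018 0 0 0 5;-0.007 0.036 -0.018 0 0 0 5;-0.007 0.036 -0.019 0 0 0 5;-0.007 0.035 -0.020 0 0 0 5;-0.007 0.035 -0.021 0 0 0 5;-0.007 0.035 -0.021 0 0 0 5;-0.007 0.034 -0.022 0 0 0 5;-0.007 0.034 -0.023 0 0 0 5;-0.006 0.033 -0.024 0 0 0 5 

0.95 0.65 
 -0.006 0.033 -0.024 0 0 0 5;-0.006 0.032 -0.025 0 0 0 5;-0.006 0.032 -0.026 0 0 0 5;-0.006 0.031 -0.026 0 0 0 5;-0.006 0.031 -0.027 0 0 0 5;-0.006 0.030 -0.028 0 0 0 5;-0.006 0.029 -0.028 0 0 0 5;-0.006 0.0
[... 197 characters left out ...]

 -0.005 0.023 -0.032 0 0 0 5;-0.004 0.023 -0.033 0 0 0 5;-0.004 0.022 -0.033 0 0 0 5;-0.004 0.021 -0.034 0 0 0 5;-0.004 0.021 -0.034 0 0 0 5;-0.004 0.020 -0.034 0 0 0 5;-0.004 0.019 -0.035 0 0 0 5;-0.004 0.019 -0.035 0 0 0 5;-0.003 0.018 -0.036 0 0 0 5;-0.003 0.017 -0.036 0 0 0 5;-0.003 0.016 -0.036 0 0 0 5;-0.003 0.016 -0.037 0 0 0 5 

0.4 0.29 
 -0.002 0.010 -0.024 0 0 0 5;-0.002 0.010 -0.025 0 0 0 5;-0.002 0.009 -0.025 0 0 0 5;-0.002 0.009 -0.025 0 0 0 5;-0.002 0.009 -0.025 0 0 0 5;-0.002 0.008 -0.025 0 0 0 5;-0.002 0.008 -0.025 0 0 0 5;-0.001 0.008 -0.025 0 0 0 5 

0.29 0.26 
 -0.001 0.004 -0.014 0 0 0 5;-0.001 0.004 -0.014 0 0 0 5;-0.001 0.004 -0.014 0 0 0 5;-0.001 0.004 -0.014 0 0 0 5
```

{"op": "drive_tool", "data": {
  "commands": "-0.006 0.031 -0.001 0 0 0 5;-0.006 0.031 -0.001 0 0 0 5;-0.006 0.031 -0.002 0 0 0 5;-0.006 0.031 -0.003 0 0 0 5;-0.006 0.031 -0.003 0 0 0 5;-0.006 0.031 -0.004 0 0 0 5"
}}

```text
time_s: 19.43
eef_pos: [548.8, -206.5, 284.5]
ee_rot: [0.001, 0.996, 0.095, 0.001]
force: [1.3, 0.2, 4.0]
grip_width: 0.109
grip_force: 20.3
```

{"op": "drive_tool", "data": {
  "commands": "-0.007 0.037 -0.005 0 0 0 5;-0.007 0.037 -0.006 0 0 0 5;-0.007 0.037 -0.007 0 0 0 5;-0.007 0.037 -0.007 0 0 0 5;-0.007 0.037 -0.008 0 0 0 5;-0.007 0.037 -0.009 0 0 0 5;-0.007 0.037 -0.010 0 0 0 5;-0.007 0.036 -0.010 0 0 0 5;-0.007 0.036 -0.011 0 0 0 5;-0.007 0.036 -0.012 0 0 0 5"
}}

```text
time_s: 20.27
eef_pos: [541.7, -169.4, 275.7]
ee_rot: [0.0, 0.995, 0.095, 0.001]
force: [0.2, 1.5, 2.7]
grip_width: 0.107
grip_force: 20.6
```

Run:
```python
from lid import *
st(); s=capture("scene"); track(s)
```

```text
20.27 [ 541.7 -169.4  275.7] ytool ang -1.381 z [ 0. -0. -1.] j [-0.51  0.39  1.32  0.    1.43  0.87] F [0.2 1.5 2.7] 0.107 20.6
160 222 shift px [-10 -12] score 0.37 px per -0.1rad [ 8.43 -2.28] dth 0.075
-160 222 shift px [14 14] score 0.75 px per -0.1rad [ 7.41 -1.08] dth -0.158
-60 185 shift px [11  0] score 0.86 px per -0.1rad [ 6.71 -2.54] dth -0.144
60 185 shift px [-15 -16] score 0.18 px per -0.1rad [ 7.11 -2.96] dth 0.1
```

Low forces; the lid follows. Continuing.

{"op": "drive_tool", "data": {
  "commands": "-0.007 0.038 -0.013 0 0 0 5;-0.007 0.038 -0.014 0 0 0 5;-0.007 0.038 -0.015 0 0 0 5;-0.007 0.037 -0.016 0 0 0 5;-0.007 0.037 -0.017 0 0 0 5;-0.007 0.037 -0.018 0 0 0 5;-0.007 0.036 -0.018 0 0 0 5;-0.007 0.036 -0.019 0 0 0 5;-0.007 0.035 -0.020 0 0 0 5;-0.007 0.035 -0.021 0 0 0 5;-0.007 0.035 -0.021 0 0 0 5;-0.007 0.034 -0.022 0 0 0 5;-0.007 0.034 -0.023 0 0 0 5;-0.006 0.033 -0.024 0 0 0 5"
}}

```text
time_s: 21.48
eef_pos: [532.0, -118.9, 249.3]
ee_rot: [-0.0, 0.995, 0.095, 0.0]
force: [-0.1, 5.1, 6.5]
grip_width: 0.111
grip_force: 21.4
```

{"op": "drive_tool", "data": {
  "commands": "-0.006 0.033 -0.024 0 0 0 5;-0.006 0.032 -0.025 0 0 0 5;-0.006 0.032 -0.026 0 0 0 5;-0.006 0.031 -0.026 0 0 0 5;-0.006 0.031 -0.027 0 0 0 5;-0.006 0.030 -0.028 0 0 0 5;-0.006 0.029 -0.028 0 0 0 5"
}}

```text
time_s: 22.07
eef_pos: [527.8, -97.0, 230.7]
ee_rot: [-0.001, 0.995, 0.095, 0.0]
force: [0.8, 6.9, 3.7]
grip_width: 0.109
grip_force: 21.3
```

{"op": "drive_tool", "data": {
  "commands": "-0.006 0.032 -0.027 0 0 0 5;-0.005 0.031 -0.028 0 0 0 5;-0.005 0.030 -0.028 0 0 0 5;-0.005 0.030 -0.029 0 0 0 5;-0.005 0.029 -0.029 0 0 0 5;-0.005 0.028 -0.031 0 0 0 5;-0.005 0.027 -0.032 0 0 0 5"
}}

```text
time_s: 22.65
eef_pos: [524.0, -77.7, 209.8]
ee_rot: [0.001, 0.996, 0.094, -0.0]
force: [2.8, -4.1, -5.6]
grip_width: 0.107
grip_force: 20.6
```

{"op": "drive_tool", "data": {
  "commands": "-0.005 0.024 -0.032 0 0 0 5;-0.004 0.024 -0.033 0 0 0 5;-0.004 0.023 -0.033 0 0 0 5;-0.004 0.022 -0.034 0 0 0 5;-0.004 0.022 -0.034 0 0 0 5;-0.004 0.021 -0.034 0 0 0 5"
}}

```text
time_s: 23.15
eef_pos: [521.4, -63.8, 190.1]
ee_rot: [0.0, 0.996, 0.095, -0.0]
force: [0.0, -4.7, -5.6]
grip_width: 0.111
grip_force: 20.3
```

Run:
```python
from lid import *
st(); e=sense()["eef_pos"]
d=e[:2]-np.array([532,-122]); x=.19*d[0]-.982*d[1]; print("chest x",x,"phi by z",np.arcsin((e[2]+1.6-95)/192.4),"r",np.hypot(110-x,e[2]+1.6-95))
```

```text
23.15 [521.4 -63.8 190.1] ytool ang -1.381 z [-0. -0. -1.] j [-0.34  0.37  1.58 -0.    1.19  1.04] F [ 0.  -4.7 -5.6] 0.111 20.3
chest x -59.17034817353648 phi by z 0.5267115805587512 r 194.86666389610232
```

{"op": "drive_tool", "data": {
  "commands": "-0.004 0.017 -0.035 0 0 0 5;-0.004 0.017 -0.035 0 0 0 5;-0.003 0.016 -0.036 0 0 0 5;-0.003 0.015 -0.036 0 0 0 5;-0.003 0.014 -0.036 0 0 0 5;-0.003 0.014 -0.037 0 0 0 5"
}}

```text
time_s: 23.65
eef_pos: [519.4, -53.2, 168.9]
ee_rot: [-0.001, 0.996, 0.095, 0.0]
force: [-2.6, 8.3, 0.4]
grip_width: 0.108
grip_force: 21.0
```

{"op": "drive_tool", "data": {
  "commands": "-0.002 0.009 -0.024 0 0 0 5;-0.002 0.009 -0.025 0 0 0 5;-0.002 0.009 -0.025 0 0 0 5;-0.002 0.008 -0.025 0 0 0 5;0 0 0 0 0 0 5"
}}

```text
time_s: 24.07
eef_pos: [518.6, -49.2, 158.7]
ee_rot: [-0.001, 0.995, 0.095, 0.0]
force: [-1.5, 9.2, -0.7]
grip_width: 0.11
grip_force: 20.9
```

{"op": "drive_tool", "data": {
  "commands": "-0.001 0.008 -0.015 0 0 0 5;-0.001 0.008 -0.015 0 0 0 5;-0.001 0.008 -0.015 0 0 0 5;-0.001 0.006 -0.015 0 0 0 5;0 0 0 0 0 0 5"
}}

```text
time_s: 24.48
eef_pos: [518.3, -47.1, 152.7]
ee_rot: [-0.0, 0.996, 0.095, 0.0]
force: [-1.3, 4.9, -3.1]
grip_width: 0.109
grip_force: 20.8
```

{"op": "drive_tool", "data": {
  "commands": "-0.001 0.004 -0.015 0 0 0 5;-0.001 0.004 -0.015 0 0 0 5;-0.001 0.004 -0.015 0 0 0 5;0 0 0 0 0 0 5"
}}

```text
time_s: 24.82
eef_pos: [518.0, -45.7, 148.2]
ee_rot: [-0.001, 0.996, 0.095, 0.0]
force: [-0.7, 7.2, -3.1]
grip_width: 0.104
grip_force: 20.9
```

{"op": "drive_tool", "data": {
  "commands": "0 0.003 -0.015 0 0 0 5;0 0.003 -0.015 0 0 0 5;0 0 0 0 0 0 5"
}}

```text
time_s: 25.07
eef_pos: [517.8, -44.8, 145.1]
ee_rot: [-0.001, 0.996, 0.095, -0.0]
force: [-1.9, 9.1, -2.3]
grip_width: 0.105
grip_force: 21.0
```

{"op": "drive_tool", "data": {
  "commands": "0 0.004 -0.012 0 0 0 5;0 0.004 -0.012 0 0 0 5;0 0 0 0 0 0 5"
}}

```text
time_s: 25.32
eef_pos: [517.7, -44.1, 142.7]
ee_rot: [-0.001, 0.996, 0.095, -0.0]
force: [-2.0, 7.7, -2.3]
grip_width: 0.107
grip_force: 21.0
```

{"op": "drive_tool", "data": {
  "commands": "0 0.003 -0.012 0 0 0 5;0 0.003 -0.012 0 0 0 5;0 0 0 0 0 0 5"
}}

```text
time_s: 25.57
eef_pos: [517.8, -44.1, 142.2]
ee_rot: [-0.0, 0.995, 0.095, 0.0]
force: [-9.9, 7.2, 14.1]
grip_width: 0.106
grip_force: 22.4
```

{"op": "drive_tool", "data": {
  "commands": "0 0.001 -0.012 0 0 0 5;0 0.001 -0.012 0 0 0 5;0 0 0 0 0 0 5"
}}

```text
time_s: 25.82
eef_pos: [518.7, -43.9, 141.0]
ee_rot: [0.0, 0.995, 0.095, 0.002]
force: [-9.1, 7.8, 21.0]
grip_width: 0.11
grip_force: 23.4
```

{"op": "drive_tool", "data": {
  "commands": "0 0 0.01 0 0 0 12;0 0 0 0 0 0 20;0 0 0 0 0 0 36;0 0 0 0 0 0 36;0 0 0 0 0 0 36;0 0 0.1 0 0 0 36;0 0 0.2 0 0 0 36;0 0 0.3 0 0 0 36;0 0 0.4 0 0 0 36;0 0 0.4 0 0 0 36;-0.3 0 0.2 0 0 0 36;-0.4 0 0 0 0 0 36;-0.4 0 0 0 0 0 36;-0.4 0 0 0 0 0 36"
}}

```text
time_s: 26.98
eef_pos: [366.5, -44.4, 300.0]
ee_rot: [0.001, 0.995, 0.095, 0.001]
force: [0.2, -0.5, -0.0]
grip_width: 0.357
grip_force: 0.0
```

Run:
```python
from lid import *
st(); s=capture("scene");t=capture("top")
cv2.imwrite("pics/end.png",s["pixels"])
# edge score of lid's free edge (outer top, z=108 when shut) against angle
q=(533,-122,-1.38)
for n,p in(("scene",s),("top",t)):
    g=cv2.GaussianBlur(cv2.cvtColor(p["pixels"],cv2.COLOR_BGR2GRAY).astype(np.float32),(0,0),.8);r=g-cv2.GaussianBlur(g,(0,0),4)
    print(n,[b["position"] for b in boxes_of(p,"handle_mid")][:1],"expected",[np.round(proj(p,lidpt(th,185,0,53,q)),1) for th in(0,.03,.1)])
    out=[]
    for th in np.arange(-.06,.16,.02):
        P=np.array([proj(p,X) for X in np.linspace(lidpt(th,185,-50,53,q),lidpt(th,185,50,53,q),40)],np.float32)
        out.append((round(th,2),round(float(cv2.remap(r,P[:,:1].copy(),P[:,1:].copy(),1).mean()),1)))
    print(out)
for k in("bottle","dish","tape"): print(k,[b["position"] for b in boxes_of(t,k)][:1],[b["position"] for b in boxes_of(s,k)][:1])
```

```text
26.98 [366.5 -44.4 300. ] ytool ang -1.381 z [ 0. -0. -1.] j [-0.44 -0.08  1.81 -0.    1.41  0.94] F [ 0.2 -0.5 -0. ] 0.357 0.0
scene [[224.5, 223.0]] expected [array([241.9, 200.7]), array([241.4, 199.6]), array([240. , 197.2])]
[(np.float64(-0.06), -0.4), (np.float64(-0.04), -4.7), (np.float64(-0.02), -8.4), (np.float64(0.0), -11.5), (np.float64(0.02), -13.7), (np.float64(0.04), -15.0), (np.float64(0.06), -15.5), (np.float64(0.08), -15.5), (np.float64(0.1), -15.2), (np.float64(0.12), -14.7), (np.float64(0.14), -14.2)]
top [[298.0, 194.1]] expected [array([273.3, 200.9]), array([273.9, 200.6]), array([275.6, 199.7])]
[(np.float64(-0.06), -1.5), (np.float64(-0.04), -1.5), (np.float64(-0.02), -1.3), (np.float64(0.0), -0.9), (np.float64(0.02), -0.8), (np.float64(0.04), -1.4), (np.float64(0.06), -2.8), (np.float64(0.08), -4.9), (np.float64(0.1), -6.7), (np.float64(0.12), -7.4), (np.float64(0.14), -6.5)]
bottle [[156.0, 179.4]] [[355.4, 212.6]]
dish [[193.0, 127.7]] [[357.5, 263.3]]
tape [[362.2, 269.4]] [[143.6, 201.6]]
```

Run:
```python
from lid import *
s=capture("scene");t=capture("top")
g0=cv2.cvtColor(s["pixels"],cv2.COLOR_BGR2GRAY).astype(np.float32)
q=(533,-122,-1.38)
for n,p in(("scene",s),("top",t)):
    g=cv2.GaussianBlur(cv2.cvtColor(p["pixels"],cv2.COLOR_BGR2GRAY).astype(np.float32),(0,0),.7);m=np.hypot(cv2.Sobel(g,5,1,0),cv2.Sobel(g,5,0,1))
    for nm,A,B in(("front",(222,20,13),(222,155,13)),("side",(30,160,13),(222,160,13)),("side low",(30,160,1),(222,160,1))):
        o=[]
        for th in np.arange(-.04,.15,.01):
            P=np.array([proj(p,X) for X in np.linspace(lidpt(th,*A,q),lidpt(th,*B,q),50)],np.float32)
            o.append(int(cv2.remap(m,P[:,:1].copy(),P[:,1:].copy(),1).mean()))
        print(n,nm,o)
# vertical gray profile through +y front corner region of scene: lid side face at y=160
for r in(60,120,180,215):
    u=proj(s,lidpt(0,r,160,13,q)); b=proj(s,W(q,[[110-r,160,0]])[0]); k=np.linspace(-.5,1.1,33); P=(u+np.outer(k,b-u)).astype(np.float32)
    print(r,np.round(u),np.round(b-u,1),cv2.remap(g0,P[:,:1].copy(),P[:,1:].copy(),1).astype(int).ravel())
```

```text
scene front [22, 25, 30, 37, 46, 55, 62, 66, 67, 66, 63, 57, 51, 45, 38, 33, 29, 25, 23]
scene side [160, 173, 181, 180, 169, 151, 129, 106, 84, 67, 53, 43, 37, 32, 28, 25, 24, 23, 22]
scene side low [20, 22, 28, 38, 53, 72, 94, 117, 136, 149, 155, 153, 145, 134, 123, 111, 101, 92, 84]
top front [13, 13, 12, 12, 12, 11, 11, 11, 10, 10, 10, 9, 9, 8, 8, 7, 7, 6, 6]
top side [20, 20, 19, 18, 18, 18, 17, 17, 16, 16, 15, 15, 14, 13, 13, 13, 12, 12, 11]
top side low [25, 25, 26, 26, 25, 25, 24, 23, 23, 22, 21, 20, 20, 19, 19, 18, 17, 17, 16]
60 [231. 263.] [ 1.1 21.8] [ 68  68  68  69  67  75  95 107 121 120 101  65  48  53  55  56  54  54
  54  54  54  56  54  55  55  53  54  53  52  61  84  94  95]
120 [250. 254.] [-0.2 22. ] [120 120 120 122 120 121 120 121 122 121 102  65  51  52  55  55  54  54
  55  54  54  56  54  53  54  54  54  54  54  60  85  98  95]
180 [268. 245.] [-1.4 22.1] [123 121 121 122 122 122 122 122 123 124 108  72  57  54  54  55  54  52
  55  55  53  56  55  54  54  53  54  55  54  57  80  98  97]
215 [278. 240.] [-2.  22.1] [151 151 152 152 150 145 134 122 123 123 107  71  53  52  52  53  52  52
  54  52  54  53  52  53  53  53  53  51  52  57  76  95  94]
```

The lid's side edge sits at the shut height along its whole length, which puts the angle at about 0. The arm is clear of everything.

```bash
python3 -c "
from rig import *
print(finish_job())"
```

```text
the job is handed in; nothing more can be done
None
```

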